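# Put the bush drift back in its bore of the graded rack

### The job

One bush drift has been left standing on the round red mat. Put it back in the bore of the graded rack that fits its shank: find the bore by feel, press the drift gently down against the stiff follower in the bore until its shoulder sits fully home on the plate, upright, and let go. The plate has side play, so its bores are not exactly where the rack suggests; never let more than about 25 N bear on the rack, and leave the two drifts in the yellow tray, the wrench, the screwdriver and the piston alone.

Things in the scene. Friction and masses are not known exactly. Their poses are not given: they have to be found in the camera images.
- drift16_grip (a point): Bush drift, 16 mm: round steel shank 16 mm in diameter, 40 mm long, nose bevelled 3 mm in over 4 mm to a flat foot, under a blue handle 30 mm in diameter, 60 mm long, whose flat underside is the shoulder. Stands on its foot, 0.1 to 0.3 kg. Point on the axis at mid-handle, 70 mm above the foot; z up the axis. The three drifts differ only in shank (16, 20, 24 mm); which one is on the mat varies.
- drift20_grip (a point): Bush drift, 20 mm: round steel shank 20 mm in diameter, 40 mm long, nose bevelled 3 mm in over 4 mm to a flat foot, under a blue handle 30 mm in diameter, 60 mm long, whose flat underside is the shoulder. Stands on its foot, 0.1 to 0.3 kg. Point on the axis at mid-handle, 70 mm above the foot; z up the axis. The three drifts differ only in shank (16, 20, 24 mm); which one is on the mat varies.
- drift24_grip (a point): Bush drift, 24 mm: round steel shank 24 mm in diameter, 40 mm long, nose bevelled 3 mm in over 4 mm to a flat foot, under a blue handle 30 mm in diameter, 60 mm long, whose flat underside is the shoulder. Stands on its foot, 0.1 to 0.3 kg. Point on the axis at mid-handle, 70 mm above the foot; z up the axis. The three drifts differ only in shank (16, 20, 24 mm); which one is on the mat varies.
- mat: round red mat fixed to the bench, 90 mm diameter, 6 mm thick; origin at the centre of its underside. The drift to be put away stands near its middle (axis within 10 mm of the centre).
- tray: shallow yellow steel tray fixed to the bench, 200 mm (its x) by 120 mm (its y), floor 6 mm and rim 14 mm above the bench; origin at the centre of its underside. The other two drifts stand in it.
- rack: Graded rack's grey steel base, fixed to the bench: 90 mm (its x) by 274 mm (its y), 20 mm high, with an 8 mm thick cheek at each end up to 70 mm above the bench; origin at the centre of its underside, z up. It carries the bore plate. Base, plate and followers together must never bear more than 30 N.
- row_middle (a point): Nominal centre of the bore row on the plate's top face, 76 mm above the rack's origin, fixed to the base (axes as the rack). Aluminium bore plate, 64 by 226 mm; bores 42 mm apart along y: at y = -84, -42, 0, 42, 84 mm for shanks of 12, 16, 20, 24, 28 mm, each bore 1.2 mm wider than its shank, edges sharp. A drift is home with its shoulder on this face, handle middle 30 mm above it.
- row_big_end (a point): Nominal centre of the 28 mm bore (84 mm along y from row_middle), fixed to the base. The plate has side play: it and all its bores stand up to 15 mm either way along y from nominal, not measured; it takes 12 N to slide it, to firm stops. In each bore a black rubber follower, 10 mm below the face, takes 7 N to push down, stays where pushed and can go 44 mm deep.
- wrench: steel wrench lying on the bench, a bystander; origin under its middle
- screwdriver: screwdriver lying on the bench, a bystander; origin under its middle
- piston: aluminium engine piston, 80 mm diameter, 70 mm tall, standing on the bench, a bystander; origin under its foot
Mind the look-alikes: they are no part of the job. Leave any green or white look-alike of the part that bears drift20_grip alone.

How it is judged:
On the way, in this order (a step that is already met when the one before it is completed fails the run):
1. the drift from the mat is lifted clear (height (world z) of any of drift16_grip, drift20_grip, drift24_grip above 0.13 m), for 0.1 s.
2. a drift is fully home in its own bore (((y of drift16_grip in the frame of rack between -0.06 and -0.024 m and x of drift16_grip in the frame of rack between -0.004 and 0.004 m and z of drift16_grip in the frame of rack between 0.098 and 0.1085 m and angle between drift16_grip's own z axis and vertical below 0.06 rad) or (y of drift20_grip in the frame of rack between -0.018 and 0.018 m and x of drift20_grip in the frame of rack between -0.004 and 0.004 m and z of drift20_grip in the frame of rack between 0.098 and 0.1085 m and angle between drift20_grip's own z axis and vertical below 0.06 rad) or (y of drift24_grip in the frame of rack between 0.024 and 0.06 m and x of drift24_grip in the frame of rack between -0.004 and 0.004 m and z of drift24_grip in the frame of rack between 0.098 and 0.1085 m and angle between drift24_grip's own z axis and vertical below 0.06 rad))), for 0.2 s.
At the end, for the whole second after the job is handed in: The mat's drift is in the bore of its own size (18 mm along the row, 4 mm across, of the nominal bore), shoulder on the plate (handle middle 98 to 108.5 mm up), upright within 0.06 rad, released; the other two drifts within 15 mm of their starts and off the mat (((y of drift16_grip in the frame of rack between -0.06 and -0.024 m and x of drift16_grip in the frame of rack between -0.004 and 0.004 m and z of drift16_grip in the frame of rack between 0.098 and 0.1085 m and angle between drift16_grip's own z axis and vertical below 0.06 rad and distance of each of drift20_grip, drift24_grip from where it was at the start of the episode below 0.015 m and horizontal distance between each of drift20_grip, drift24_grip and mat above 0.05 m) or (y of drift20_grip in the frame of rack between -0.018 and 0.018 m and x of drift20_grip in the frame of rack between -0.004 and 0.004 m and z of drift20_grip in the frame of rack between 0.098 and 0.1085 m and angle between drift20_grip's own z axis and vertical below 0.06 rad and distance of each of drift16_grip, drift24_grip from where it was at the start of the episode below 0.015 m and horizontal distance between each of drift16_grip, drift24_grip and mat above 0.05 m) or (y of drift24_grip in the frame of rack between 0.024 and 0.06 m and x of drift24_grip in the frame of rack between -0.004 and 0.004 m and z of drift24_grip in the frame of rack between 0.098 and 0.1085 m and angle between drift24_grip's own z axis and vertical below 0.06 rad and distance of each of drift16_grip, drift20_grip from where it was at the start of the episode below 0.015 m and horizontal distance between each of drift16_grip, drift20_grip and mat above 0.05 m))); the robot touches nothing.
It fails at once if more than 30 N bears on the rack (contact force between rack and anything else above 30 N).
It fails at once if a drift in the tray or elsewhere is knocked over (angle between any of drift16_grip, drift20_grip, drift24_grip's own z axis and vertical above 0.6 rad).
It fails at once if a bystander (wrench, screwdriver, piston) is moved more than 20 mm (distance of any of wrench, screwdriver, piston from where it was at the start of the episode above 0.02 m).
It also fails if it takes over 72 s, if anything falls off the work surface, if the arm or the gripper's body presses on something with over 40 N, if the wrist force passes 120 N, or if a joint passes its speed limit or range.

### The arm

A 6-joint arm with a two-finger parallel gripper is mounted at the origin on the work surface. World frame = base frame: x ahead of the robot, y to its left, z up, the work surface at z = 0. Lengths are in m, angles in rad, forces in N, time in s.
With the tool pointing down it reaches from about 0.275 to 0.825 m from the base axis. Payload 5.2 kg.
Tool frame: the origin (TCP) lies midway between the tips of the shut fingers; the grasp point (between the pads) lies 19 mm behind it; z points along the fingers, y is the line along which they close (so a half turn about z gives the same grasp; the last joint's range is limited). The gripper opens to 93 mm and grips with 3 to 60 N. Pads are 15 mm wide; open, the fingers measure 128 mm over their backs; the gripper's body (75 mm by 188 mm) begins 65 mm behind the grasp point.
Start: joints at [-1.366, 0.259, 1.535, -0, 1.348, -0.203], TCP at [0.218, -0.505, 0.219] pointing down, gripper open.
Joint ranges: [-3.14, 3.14], [-0.91, 2.08], [0.19, 2.58], [-1.22, 4.36], [0.22, 2.71], [-3.12, 3.12]. Speed limits (rad/s): [2.57, 2.57, 3.14, 3.14, 3.14, 3.14].

### API

Orientations are given as a rotation vector (axis times angle).
In Python, from plant import env gives the robot as it stands.
- The arm moves only by the tool apply_moves, never from a script. Its argument "increments" is a list of rows, each a list of 7 numbers: the shift along the tool's x, y, z in cm, then the turn, a rotation vector about the tool's x, y, z in rad, then the gripper command: -1 is fully open, 1 is shut, values between are in proportion. In form: [[tx, ty, tz, ax, ay, az, hand], ...]. A call has 1 to 5 rows; each row is the pose to reach, as a shift and turn from the pose commanded when the call began, along the tool's axes at that moment; what a row does not reach only later rows make up. A row lasts 1/12 s, in which the tool goes at most 41.7 mm and 7.16 degrees, less where a joint would pass 70% of its speed; a pose out of reach is approached as far as the arm can. A call with a gripper value outside its range is refused whole. The fingers move at their own pace and stop on an object; "grip_force" is the grip in N (left out, the last holds). Time passes only in rows, so rows that repeat a pose let the fingers close. It gives the time, the measured TCP pose, the force, the opening and the grip force at its end, in the units of the state.
- env.read_state(): the state, without advancing time (a new reading comes with each control period).
- env.capture(name): name is "side" or "top"; returns (picture, depth): 384x512x3 uint8, red, green, blue; 384x512 float32, m along the optical axis (not along the pixel's ray), 0 where there is no reading.
- env.camera_info(name): a dict with "intrinsics" (3x3 intrinsics, pixels), "k1" (the pictures are not rectified: a ray, as slopes to the right and down, at radius r is drawn at 1 + k1 r^2 times it, then the intrinsics apply), "R" (3x3) and "t" (3): a world point X has camera coordinates R X + t. Camera axes: x right, y down, z forward; pixel columns grow to the right and rows downward; lengths in m; the calibration is good to about 2 mm. A picture is of the moment at which its call begins. camera_info takes no time and is no camera call.
- env.job_done(): hands the job in; it is judged then, once.
The state is a dict: "time_s": time; "joint_positions": joint angles; "qvel": joint speeds; "joint_efforts": joint torques, N m; "eef_pos": TCP position; "orientation": TCP orientation; "force": force on the tool from outside, world axes, zero at the start; "moment": the same for the moment, N m; "opening": finger opening in m; "gripper_force": force on a finger pad.
Only numpy, scipy, OpenCV 4.12 (cv2) and the standard library are available. Lean on these libraries where they do the work, as an engineer would, in place of code of your own. Each camera call takes 0.05 s, during which the arm holds its last target. There are 200 camera calls.

## Working session

There is one attempt and no reset: what is moved stays moved. The work goes in short steps, Python scripts to look and compute and a tool call to move; the robot and the scene stay as the last step left them, time stands still between calls to the robot, and variables do not carry over. Pictures are saved under pics/ and viewed, at most 13 in all, crops included, and the job is handed in when it is done.

Besides the shell and the picture viewer there is one more tool, called after ">>>" in YAML: its name, and indented under it one key for each argument. apply_moves: Moves the arm, as the interface text tells. Its arguments: {"type":"object","properties":{"increments":{"type":"array"},"grip_force":{"type":"number"}},"required":["increments"]}

```bash
mkdir -p pics; ls
python3 - <<'E'
from plant import env
import cv2,numpy as np
for n in("side","top"):
    p,d=env.capture(n); cv2.imwrite(f"pics/{n}0.png",p[:,:,::-1]); np.savez(f"{n}0.npz",p=p,d=d)
    c=env.camera_info(n); print(n,{k:np.round(v,4).tolist() for k,v in c.items()})
print(env.read_state())
E
```

```text
pics
side {'intrinsics': [[498.9596, 0.0, 263.7618], [0.0, 498.9596, 194.4841], [0.0, 0.0, 1.0]], 'k1': -0.1295, 'R': [[-0.7637, -0.6454, 0.0131], [-0.3892, 0.4441, -0.807], [0.515, -0.6215, -0.5904]], 't': [0.432, 0.2724, 1.176]}
top {'intrinsics': [[490.3019, 0.0, 258.296], [0.0, 490.3019, 189.6226], [0.0, 0.0, 1.0]], 'k1': 0.0293, 'R': [[-0.0014, -0.9999, -0.017], [-0.9827, 0.0046, -0.1852], [0.1853, 0.0164, -0.9825]], 't': [0.0187, 0.5448, 1.4735]}
{'time_s': 0.1, 'joint_positions': array([-1.36583135e+00,  2.59250849e-01,  1.53592711e+00, -5.31979605e-06,
        1.34800786e+00, -2.02819843e-01]), 'qvel': array([-0.00073247, -0.00136112, -0.00173879,  0.00012053,  0.00049522,
       -0.00140711]), 'joint_efforts': array([ 2.71409997e-03, -4.38212299e+01, -2.84643137e+01,  7.19858450e-02,
        3.61810194e-02, -6.27079453e-05]), 'eef_pos': array([ 0.21802866, -0.50442378,  0.21792989]), 'orientation': array([-3.07495672e+00, -6.35797188e-01,  1.08269454e-05]), 'force': array([ 0.34354013,  0.12772513, -1.02104808]), 'moment': array([ 0.03240104, -0.03462264,  0.04131248]), 'gripper_force': 0.0, 'opening': 0.09316529295372133}
```

View pics/side0.png

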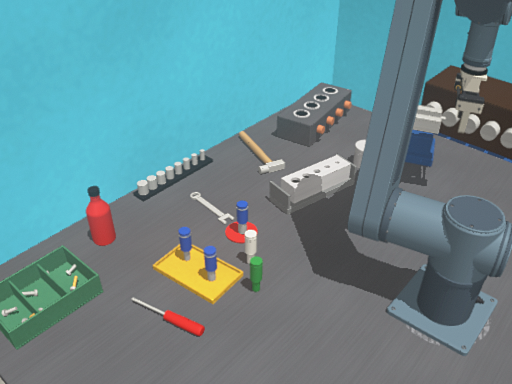

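View pics/top0.png

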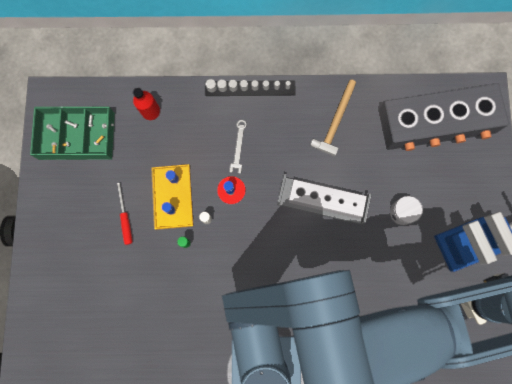

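Side view: the mat drift is at (242,215) and the tray drifts are at (185,243) and (210,262). The look-alikes are white (250,245) and green (256,275). In the top view the mat drift is at (229,187), with bores at about (301,191) to (355,204), big end to the left. Candidates for the drift are blue on the mat, two blue in the tray, white and green. I choose the blue one on the red mat.

```bash
cat > h.py <<'E'
import numpy as np,cv2
from plant import env
def proj(n,X):
    c=env.camera_info(n);q=c["R"]@np.asarray(X,float)+c["t"];s=q[:2]/q[2];s=s*(1+c["k1"]*(s@s))
    return c["intrinsics"][:2,:2]@s+c["intrinsics"][:2,2]
def ray(n,uv):
    c=env.camera_info(n);K=c["intrinsics"];p=(np.asarray(uv,float)-K[:2,2])/K[0,0];s=p.copy()
    for _ in range(20): s=p/(1+c["k1"]*(s@s))
    return -c["R"].T@c["t"], c["R"].T@np.r_[s,1]
def plane(n,uv,z):
    o,d=ray(n,uv);return o+d*(z-o[2])/d[2]
def tri(uv1,uv2):
    o1,d1=ray("side",uv1);o2,d2=ray("top",uv2)
    a=np.linalg.lstsq(np.c_[d1,-d2],o2-o1,rcond=None)[0];p,q=o1+a[0]*d1,o2+a[1]*d2
    return (p+q)/2,np.linalg.norm(p-q)
def blobs(m,amin=15):
    n,l,s,c=cv2.connectedComponentsWithStats(m.astype(np.uint8));return [(c[i],s[i]) for i in range(1,n) if s[i][4]>=amin]
E
python3 - <<'E'
from h import *
np.set_printoptions(precision=4,suppress=True)
for n in("side","top"):
    p=np.load(n+"0.npz")["p"]; h=cv2.cvtColor(p,cv2.COLOR_RGB2HSV)
    bl=(h[...,0]>108)&(h[...,0]<130)&(h[...,1]>130)&(h[...,2]>80)
    red=((h[...,0]<5)|(h[...,0]>175))&(h[...,1]>180)&(h[...,2]>120)
    for c,s in blobs(bl,30): print(n,"blue",c,s)
    for c,s in blobs(red,100): print(n,"red",c,s, plane(n,c,.006))
p=np.load("top0.npz")["p"]; g=p.max(2)
roi=np.zeros_like(g,bool);roi[175:220,285:368]=1
# plate holes: dark within plate
for c,s in blobs((g<110)&roi,8): print("dark",c,s,plane("top",c,.076))
w=(g>180)&roi
for c,s in blobs(w,50): print("plate",c,s,plane("top",c,.076))
a=cv2.resize(np.load("side0.npz")["p"][195:290,170:270],None,fx=6,fy=6,interpolation=cv2.INTER_CUBIC)[:,:,::-1]
b=cv2.resize(p[170:222,280:372],None,fx=8,fy=8,interpolation=cv2.INTER_CUBIC)[:,:,::-1]
cv2.imwrite("pics/c1.png",a);cv2.imwrite("pics/c2.png",b)
E
```

```text
side blue [241.697  204.1515] [237 201  10   8  66]
side blue [242.1038 216.8019] [238 211   9  13 106]
side blue [183.8974 230.7949] [179 227  11   9  78]
side blue [185.5413 243.9174] [181 237  10  14 109]
side blue [209.5301 250.0241] [204 246  12   9  83]
side blue [211.202  264.0707] [206 257  10  14  99]
side red [234.0723 235.2229] [226 227  18  15 166] [0.5563 0.1379 0.006 ]
side red [183.9787 322.8274] [164 311  40  25 423] [0.4344 0.4374 0.006 ]
top blue [170.3103 174.8448] [166 171   9   9  58]
top blue [228.5488 186.6098] [224 181   9  13  82]
top blue [167.4359 207.5   ] [162 203  12  10  78]
top red [145.9437 106.1969] [134  92  24  28 391] [0.8365 0.3899 0.006 ]
top red [231.6333 190.5604] [218 177  27  27 439] [0.5507 0.1033 0.006 ]
top red [125.6432 228.3965] [121 213  11  31 227] [0.4305 0.4377 0.006 ]
dark [342.8746 184.2305] [286 175  82  45 694] [ 0.5557 -0.2415  0.076 ]
dark [300.4118 191.6863] [297 188   8   9  51] [ 0.5331 -0.1118  0.076 ]
dark [313.7111 195.1333] [310 192   8   7  45] [ 0.5223 -0.152   0.076 ]
dark [327.0909 197.9091] [325 196   5   5  22] [ 0.5135 -0.1924  0.076 ]
dark [304.0361 211.815 ] [285 199  58  21 665] [ 0.4712 -0.1217  0.076 ]
dark [340.6429 200.7857] [339 199   4   5  14] [ 0.5045 -0.2331  0.076 ]
plate [332.7274 197.7558] [ 290  180   76   37 1159] [ 0.5139 -0.2095  0.076 ]
```

View pics/c1.png

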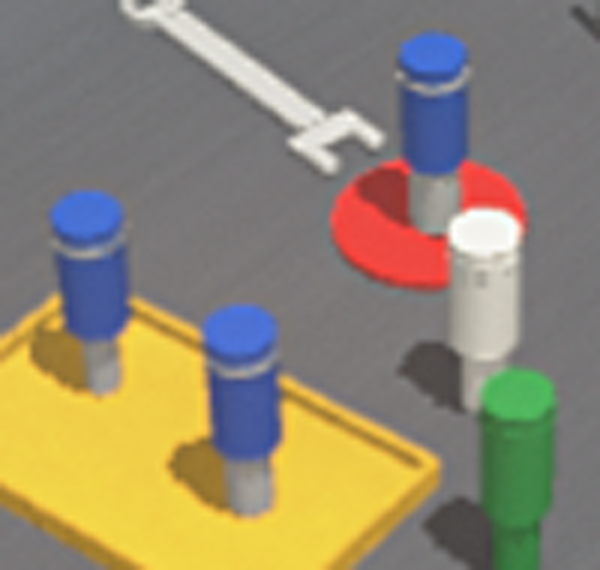

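View pics/c2.png

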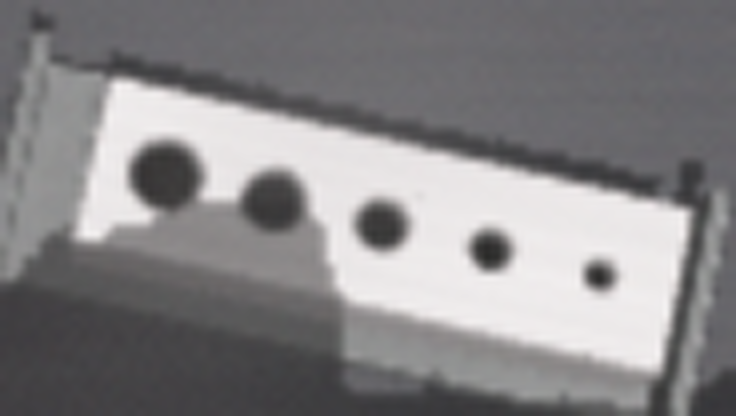

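The crop shows the mat drift's shank as the widest, about 50/66 of its handle, which points to 24 mm. The tray ones look like 16 mm (left) and 20 mm (right). The 24 mm bore is the second from the left in the top crop, and the plate is shifted toward the small end.

Run:
```python
from h import *
np.set_printoptions(precision=4,suppress=True)
P=np.load("side0.npz");p=P["p"].astype(int)
# widths shank/handle at rows: greyscale profiles vs neighbours, count of blue / low-saturation pixels
for nm,u,ub,rh,rs in (("mat",242,242.5,range(212,221),range(226,231)),("trayL",185.5,186.5,range(239,248),range(253,257)),("trayR",210.5,211.5,range(258,268),range(273,278))):
    def width(rows,u0,shank):
        ws=[]
        for r in rows:
            seg=p[r,int(u0)-14:int(u0)+15].astype(float)
            sat=seg.max(1)-seg.min(1)
            m=(sat if shank else -(seg[:,2]-seg[:,0]))
            c=m[13:17].mean(); e=np.median(np.r_[m[4:6],m[23:25]]) 
            ws.append(np.clip((e-m)/(e-c),0,1)[5:24].sum())
        return np.median(ws)
    print(nm,width(rh,u,0),width(rs,ub,1))
# depth based positions
for n in("side","top"):
    Q=np.load(n+"0.npz");h=cv2.cvtColor(Q["p"],cv2.COLOR_RGB2HSV);d=Q["d"]
    bl=((h[...,0]>105)&(h[...,0]<130)&(h[...,1]>130)&(h[...,2]>80)).astype(np.uint8)
    bl=cv2.morphologyEx(bl,cv2.MORPH_CLOSE,np.ones((3,3)))
    for c,s in blobs(bl,50):
        if not(150<c[0]<260 and 160<c[1]<280): continue
        if n=="side": uv=[c[0],c[1]]
        vv,uu=np.nonzero(bl[s[1]:s[1]+s[3],s[0]:s[0]+s[2]]);X=[]
        for v,u in zip(vv+s[1],uu+s[0]):
            if d[v,u]>0: o,r=ray(n,(u,v));X.append(o+r*d[v,u])
        X=np.array(X);t=X[X[:,2]>X[:,2].max()-.012]
        print(n,c,s,"zmax",X[:,2].max(),"top",(t.min(0)+t.max(0))/2,len(t))
for z in (.106,): print("side cap",plane("side",(241.7,204.15),z),"top cap",plane("top",(228.3,185.3),z))
for n in("side","top"):
    h=cv2.cvtColor(np.load(n+"0.npz")["p"],cv2.COLOR_RGB2HSV)
    red=(((h[...,0]<5)|(h[...,0]>175))&(h[...,1]>180)&(h[...,2]>80)).astype(np.uint8)
    m=np.zeros_like(red); (m.__setitem__((slice(215,245),slice(220,262)),1) if n=="side" else m.__setitem__((slice(172,208),slice(212,250)),1))
    pts=np.argwhere(red*m)[:,::-1].astype(np.float32)
    hull=cv2.convexHull(pts); e=cv2.fitEllipse(hull); print(n,"mat",e,plane(n,e[0],.006))
B=np.array([plane("top",c,.076)[:2] for c in((300.41,191.69),(313.71,195.13),(327.09,197.91),(340.64,200.79))])
A=np.c_[np.ones(4),[84,42,0,-42]];f=np.linalg.lstsq(A,B,rcond=None)[0]
print("row0",f[0],"dir",f[1]*1e3,np.degrees(np.arctan2(f[1,1],f[1,0])),"bore24",f[0]+42*f[1]);print(B-A@f)
# side view bores
print("side pred 24:",proj("side",np.r_[f[0]+42*f[1],.076]))
p=np.load("side0.npz")["p"]
g=p.max(2);roi=np.zeros_like(g,bool);roi[155:205,270:360]=1
for c,s in blobs((g<90)&roi,4): print("dark",c,s,plane("side",c,.076))
cv2.imwrite("pics/c3.png",cv2.resize(p[150:212,262:362],None,fx=7,fy=7,interpolation=cv2.INTER_CUBIC)[:,:,::-1])
print("white top",plane("top",(204.5,217),.1),"green",plane("top",(183,242),.1))
```

```text
mat 9.95367847411444 10.148296593186373
trayL 10.523809523809524 7.631834691273191
trayR 11.53848573327636 9.327967806841047
side [241.9371 211.9543] [237 201  10  23 175] zmax 0.10963158516032678 top [0.5488 0.1143 0.1047] 67
side [183.8974 230.7949] [179 227  11   9  78] zmax 0.10882548778449264 top [0.5822 0.2906 0.1047] 77
side [185.5804 243.9375] [181 237  10  14 112] zmax 0.09231694645937583 top [0.575  0.2952 0.0863] 29
side [209.5301 250.0241] [204 246  12   9  83] zmax 0.10903950433697851 top [0.4848 0.2967 0.1048] 81
side [210.8142 263.8673] [206 257  10  14 113] zmax 0.08858967299010723 top [0.4776 0.302  0.0826] 37
top [170.8451 175.7606] [166 171  10  11  71] zmax 0.11101748719127857 top [0.581  0.2832 0.1051] 56
top [228.6353 186.7176] [224 181   9  13  85] zmax 0.1125678857113539 top [0.547  0.1073 0.1067] 65
top [167.5556 207.5926] [162 203  12  10  81] zmax 0.11538284849046865 top [0.4833 0.2916 0.1095] 39
side cap [0.5463 0.1157 0.106 ] top cap [0.5481 0.1062 0.106 ]
side mat ((240.88047790527344, 231.33697509765625), (19.965621948242188, 30.36021614074707), 84.7276611328125) [0.5533 0.1133 0.006 ]
top mat ((230.91796875, 189.7282257080078), (26.64942169189453, 26.874130249023438), 42.47188186645508) [0.5534 0.1056 0.006 ]
row0 [ 0.5136 -0.1925] dir [0.2253 0.9625] 76.82837090719751 bore24 [ 0.5231 -0.1521]
[[ 0.0006 -0.0001]
 [-0.0008  0.0001]
 [-0.0001  0.0002]
 [ 0.0003 -0.0001]]
side pred 24: [307.639 174.465]
dark [350.6429 158.3929] [348 155   6   8  28] [ 0.4744 -0.3168  0.076 ]
dark [339.6358 195.9527] [309 170  50  35 486] [ 0.3902 -0.1239  0.076 ]
dark [306.2 176.4] [305 176   3   2   5] [ 0.5202 -0.1409  0.076 ]
dark [295.5 180.6] [293 180   6   2  10] [ 0.5309 -0.1021  0.076 ]
white top [0.4533 0.1768 0.1   ] green [0.3792 0.2389 0.1   ]
```

View pics/c3.png

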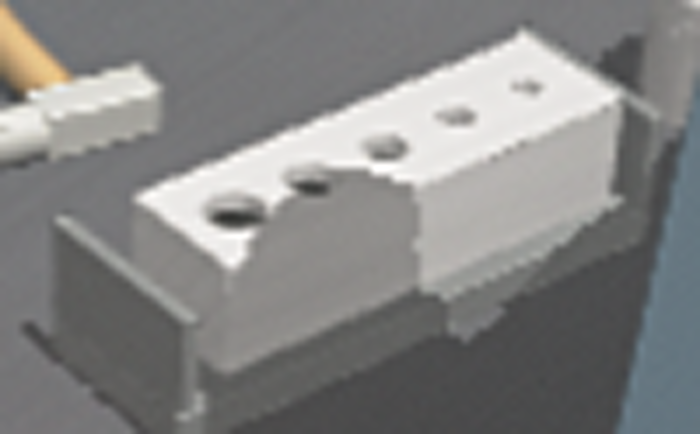

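>>> apply_moves:
  increments:
    - [54.6,-43.4,0,0,0,0.638,-1]
    - [54.6,-43.4,0,0,0,0.638,-1]
    - [54.6,-43.4,0,0,0,0.638,-1]
    - [54.6,-43.4,0,0,0,0.638,-1]
    - [54.6,-43.4,0,0,0,0.638,-1]
  grip_force: 20

```text
time_s: 0.52
eef_pos: [0.3133, -0.3263, 0.2183]
orientation: [-3.125, 0.313, 0.001]
force: [1.3, -0.2, 0.2]
opening: 0.0931
gripper_force: 0.0
```

```bash
cat >> h.py <<'E'
from scipy.spatial.transform import Rotation as Ro
YAW=np.radians(76.83)   # rack y direction
def go(x,y,z):
    s=env.read_state();R=Ro.from_rotvec(s["orientation"])
    rx=np.array([np.sin(YAW),-np.cos(YAW),0]);T=np.c_[rx,-np.array([np.cos(YAW),np.sin(YAW),0]),[0,0,-1]]
    print("t",s["time_s"],"pos",s["eef_pos"].round(4),"F",s["force"].round(2),"open",round(s["opening"],4),"gf",round(s["gripper_force"],2))
    print("shift cm",(R.inv().apply(np.array([x,y,z])-s["eef_pos"])*100).round(2),"turn",(R.inv()*Ro.from_matrix(T)).as_rotvec().round(4))
E
python3 -c "
from h import *
go(.547,.11,.2)"
```

```text
t 0.5167 pos [ 0.3133 -0.3263  0.2183] F [ 1.31 -0.16  0.17] open 0.0931 gf 0.0
shift cm [ 14.27 -47.39   1.86] turn [-0.0009  0.0005  0.0305]
```

>>> apply_moves:
  increments:
    - [14.3,-47.4,1.9,0,0,0.03,-1]
    - [14.3,-47.4,1.9,0,0,0.03,-1]
    - [14.3,-47.4,1.9,0,0,0.03,-1]
    - [14.3,-47.4,1.9,0,0,0.03,-1]
    - [14.3,-47.4,1.9,0,0,0.03,-1]

```text
time_s: 0.93
eef_pos: [0.4105, -0.1423, 0.2106]
orientation: [-3.122, 0.35, 0.0]
force: [0.6, -0.5, 0.5]
opening: 0.0929
gripper_force: 0.0
```

```bash
python3 -c "
from h import *
go(.547,.11,.2)"
```

```text
t 0.9333 pos [ 0.4105 -0.1423  0.2106] F [ 0.59 -0.53  0.49] open 0.0929 gf 0.0
shift cm [  7.72 -27.63   1.06] turn [-0.0001  0.0001  0.0064]
```

>>> apply_moves:
  increments:
    - [7.7,-27.6,1.1,0,0,0.006,-1]
    - [7.7,-27.6,1.1,0,0,0.006,-1]
    - [7.7,-27.6,1.1,0,0,0.006,-1]
    - [7.7,-27.6,1.1,0,0,0.006,-1]
    - [7.7,-27.6,1.1,0,0,0.006,-1]

```text
time_s: 1.35
eef_pos: [0.5094, 0.0411, 0.2024]
orientation: [3.121, -0.359, -0.001]
force: [1.2, -1.1, 0.3]
opening: 0.0931
gripper_force: 0.0
```

>>> apply_moves:
  increments:
    - [2,-8,0.3,0,0,0,-1]
    - [2,-8,0.3,0,0,0,-1]
    - [2,-8,0.3,0,0,0,-1]
    - [2,-8,0.3,0,0,0,-1]

```text
time_s: 1.68
eef_pos: [0.5466, 0.1142, 0.1986]
orientation: [3.121, -0.352, -0.003]
force: [-1.2, -0.3, 0.6]
opening: 0.093
gripper_force: 0.0
```

Run:
```python
from h import *
go(.547,.11,.2)
s=env.read_state();R=Ro.from_rotvec(s["orientation"])
out=[]
for n in("side","top"):
    p,d=env.capture(n);np.savez(n+"1.npz",p=p,d=d)
    u=proj(n,s["eef_pos"]);
    for k in(-1,1):
        q=proj(n,s["eef_pos"]+R.apply([0,k*s["opening"]/2,0])); print(n,"finger tip inner",k,q)
    print(n,"tcp",u)
    c0,r0=int(u[0])-35,int(u[1])-40
    c=cv2.resize(p[r0:r0+100,c0:c0+70],None,fx=5,fy=5,interpolation=cv2.INTER_CUBIC);print(c0,r0)
    for k in(-1,1):
        q=proj(n,s["eef_pos"]+R.apply([0,k*s["opening"]/2,0])); cv2.circle(c,tuple(int(v) for v in ((q-[c0,r0]+.5)*5)),4,(255,0,255),1)
    out.append(c)
cv2.imwrite("pics/g1.png",np.hstack(out)[:,:,::-1])
```

```text
t 1.6833 pos [0.5466 0.1142 0.1986] F [-1.2  -0.28  0.65] open 0.093 gf 0.0
shift cm [ 0.13  0.4  -0.14] turn [0.0005 0.0018 0.005 ]
side finger tip inner -1 [226.26100043 180.9691997 ]
side finger tip inner 1 [256.26189661 169.00131225]
side tcp [241.52455917 174.8764247 ]
206 134
top finger tip inner -1 [206.93486571 175.9419926 ]
top finger tip inner 1 [238.98841117 182.98767861]
top tcp [222.93395754 179.45882929]
187 139
```

View pics/g1.png

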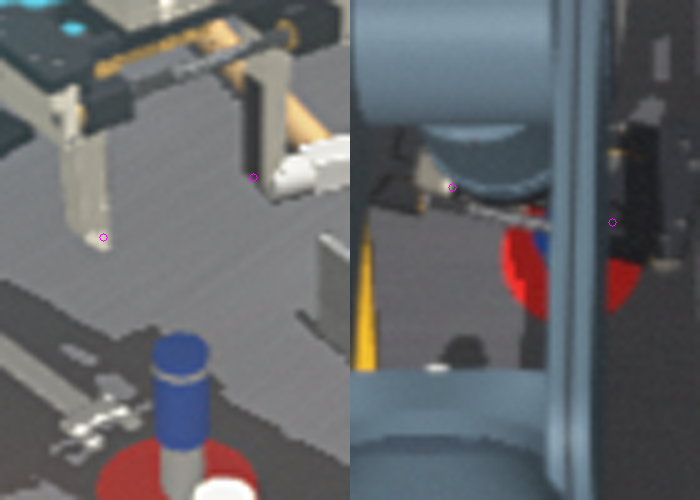

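Side view: the predicted fingertip marks (103,237) and (253,177) fall on the real tips, so the side camera agrees with the arm. The top view reads about 8 mm too far toward −y. I trust the side view (drift y≈0.115) and descend around the drift.

>>> apply_moves:
  increments:
    - [0,0,4,0,0,0,-1]
    - [0,0,8,0,0,0,-1]
    - [0,0,11,0,0,0,-1]
    - [0,0,13.6,0,0,0,-1]
    - [0,0,13.6,0,0,0,-1]

```text
time_s: 2.2
eef_pos: [0.5421, 0.1102, 0.0589]
orientation: [3.119, -0.363, -0.016]
force: [0.3, 1.2, -0.8]
opening: 0.0929
gripper_force: 0.0
```

Run:
```python
from h import *
go(.547,.115,.062)
s=env.read_state();R=Ro.from_rotvec(s["orientation"])
p,d=env.capture("side")
c0,r0=205,165
c=cv2.resize(p[r0:r0+80,c0:c0+80],None,fx=7,fy=7,interpolation=cv2.INTER_CUBIC)
for k in(-1,1):
    q=proj("side",s["eef_pos"]+R.apply([0,k*s["opening"]/2,0]));cv2.circle(c,tuple(int(v) for v in ((q-[c0,r0]+.5)*7)),4,(255,0,255),1);print(q)
cv2.imwrite("pics/g2.png",c[:,:,::-1])
```

```text
t 2.2 pos [0.5421 0.1102 0.0589] F [ 0.26  1.23 -0.81] open 0.0929 gf 0.0
shift cm [ 0.36 -0.58 -0.32] turn [ 0.0027  0.0099 -0.0019]
[230.10917486 224.05771763]
[258.28427364 211.4760019 ]
```

View pics/g2.png

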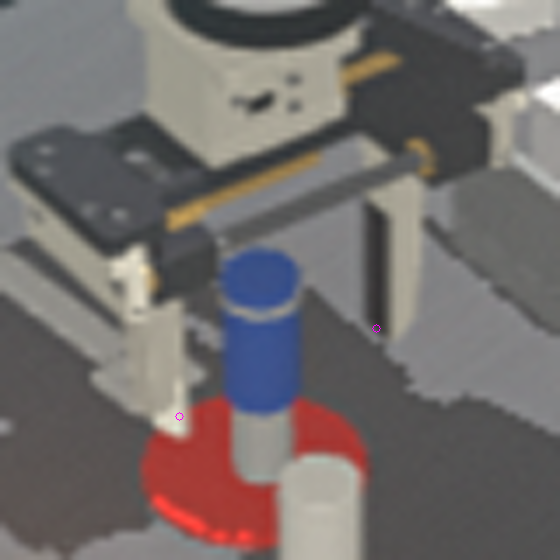

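The drift is the blue one on the mat (crop 260,330) with a shank/handle ratio of about 0.8, so 24 mm. It sits nearer the left finger, so I shift about 6 mm and then close gently.

>>> apply_moves:
  increments:
    - [0.4,-0.6,-0.3,0.003,0.01,-0.002,-1]
    - [0.4,-0.6,-0.3,0.003,0.01,-0.002,-1]
    - [0.4,-0.6,-0.3,0.003,0.01,-0.002,0]
    - [0.4,-0.6,-0.3,0.003,0.01,-0.002,0.1]
    - [0.4,-0.6,-0.3,0.003,0.01,-0.002,0.2]
  grip_force: 8

```text
time_s: 2.67
eef_pos: [0.5527, 0.1172, 0.068]
orientation: [-3.119, 0.355, -0.02]
force: [-0.3, -1.1, -0.5]
opening: 0.0777
gripper_force: 0.0
```

>>> apply_moves:
  increments:
    - [0,0,0,0,0,0,0.2]
    - [0,0,0,0,0,0,0.25]
    - [0,0,0,0,0,0,0.25]

```text
time_s: 2.92
eef_pos: [0.552, 0.1172, 0.0668]
orientation: [-3.12, 0.355, -0.016]
force: [0.7, -1.2, 0.9]
opening: 0.0577
gripper_force: 0.0
```

Run:
```python
from h import *
go(.547,.115,.062)
s=env.read_state();R=Ro.from_rotvec(s["orientation"])
p,d=env.capture("side")
c0,r0=205,165
c=cv2.resize(p[r0:r0+80,c0:c0+80],None,fx=7,fy=7,interpolation=cv2.INTER_CUBIC)
cv2.imwrite("pics/g3.png",c[:,:,::-1])
```

```text
t 2.9167 pos [0.552  0.1172 0.0668] F [ 0.74 -1.17  0.89] open 0.0577 gf 0.0
shift cm [-0.44  0.33  0.48] turn [-0.003 -0.01   0.003]
```

View pics/g3.png

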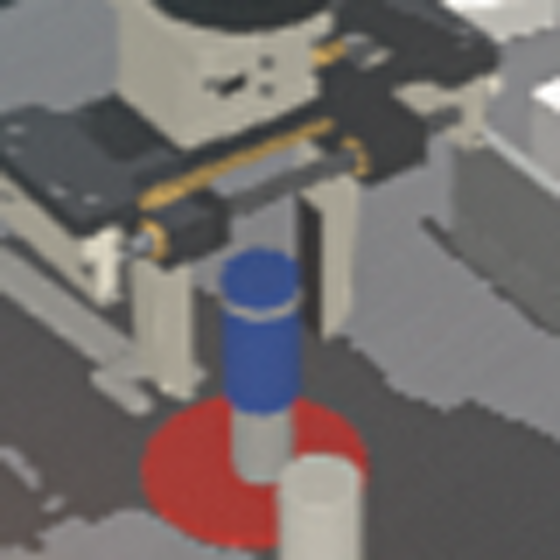

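The drift is between the half-closed fingers and still upright. The earlier reading was a transient, so I re-centre and let the arm settle.

>>> apply_moves:
  increments:
    - [-0.2,0.15,0.3,-0.003,-0.01,0,0.25]
    - [-0.4,0.3,0.5,-0.003,-0.01,0,0.25]
    - [-0.4,0.3,0.5,-0.003,-0.01,0,0.25]
    - [-0.4,0.3,0.5,-0.003,-0.01,0,0.25]
    - [-0.4,0.3,0.5,-0.003,-0.01,0,0.25]

```text
time_s: 3.38
eef_pos: [0.5474, 0.1151, 0.0615]
orientation: [3.121, -0.356, -0.0]
force: [-0.0, -0.0, -0.3]
opening: 0.035
gripper_force: 0.1
```

Run:
```python
from h import *
go(.547,.115,.062)
s=env.read_state();R=Ro.from_rotvec(s["orientation"])
p,d=env.capture("side")
go(.547,.115,.062)
h=cv2.cvtColor(p,cv2.COLOR_RGB2HSV)
bl=((h[...,0]>105)&(h[...,0]<130)&(h[...,1]>130)&(h[...,2]>80))
for c,q in blobs(bl,40):
    if 230<c[0]<255: print(c,q)
# handle silhouette edges at mid height as vertical planes: rays tangent -> axis line
S=[];
for r in range(212,222):
    u=np.nonzero(bl[r,225:260])[0]+225; S.append([u.min()-.5,u.max()+.5,r])
S=np.array(S);m=S.mean(0);print(m)
# axis: at row m[2], midpoint ray; intersect with closing line plane through tcp
o,d=ray("side",((m[0]+m[1])/2,m[2]))
yv=R.apply([0,1,0]);xv=R.apply([1,0,0]);t=s["eef_pos"]
for X in(.543,.547,.551):
    # point on ray horizontally nearest with x==X (vertical plane through ray)
    k=(X-o[0])/d[0];P=o+k*d;print(X,P,"offset along tool y mm",(P-t)@yv*1e3,"x",(P-t)@xv*1e3)
```

```text
t 3.3833 pos [0.5474 0.1151 0.0615] F [-0.02 -0.01 -0.29] open 0.035 gf 0.08
shift cm [-0.04  0.01 -0.05] turn [0.0001 0.0003 0.0028]
t 3.4333 pos [0.5475 0.1151 0.0616] F [ 0.28  0.36 -0.5 ] open 0.0349 gf 0.08
shift cm [-0.04  0.02 -0.04] turn [0.0001 0.0001 0.0028]
[242.13207547 204.60377358] [239 201   8   8  53]
[242.48514851 216.57425743] [239 210   8  14 101]
[238.5 246.5 216.5]
0.543 [0.543      0.11687069 0.06650019] offset along tool y mm -0.7785977309991423 x -4.685627541200867
0.547 [0.547      0.11253954 0.0617753 ] offset along tool y mm 2.540049268629259 x 0.18826286506977935
0.551 [0.551      0.10820838 0.05705041] offset along tool y mm 5.858696268257661 x 5.062153271340427
```

>>> apply_moves:
  increments:
    - [0,0,0,0,0,0,0.3]
    - [0,0,0,0,0,0,0.4]
    - [0,0,0,0,0,0,0.5]
    - [0,0,0,0,0,0,0.6]
  grip_force: 8

```text
time_s: 3.77
eef_pos: [0.5476, 0.1151, 0.0618]
orientation: [3.121, -0.356, 0.0]
force: [0.1, -0.5, 0.0]
opening: 0.0298
gripper_force: 8.0
```

>>> apply_moves:
  increments:
    - [0,0,0,0,0,0,1]
    - [0,0,0,0,0,0,1]
    - [0,0,0,0,0,0,1]
    - [0,0,0,0,0,0,1]
  grip_force: 40

```text
time_s: 4.1
eef_pos: [0.5476, 0.1151, 0.0617]
orientation: [3.121, -0.356, 0.0]
force: [-0.3, -0.7, 0.6]
opening: 0.0293
gripper_force: 40.0
```

Run:
```python
from h import *
go(.547,.115,.17)
```

```text
t 4.1 pos [0.5476 0.1151 0.0617] F [-0.32 -0.7   0.65] open 0.0293 gf 39.99
shift cm [ -0.05   0.03 -10.83] turn [-0.     -0.0002  0.0029]
```

>>> apply_moves:
  increments:
    - [0,0,-1,0,0,0,1]
    - [0,0,-3.5,0,0,0,1]
    - [0,0,-6.5,0,0,0,1]
    - [0,0,-9,0,0,0,1]
    - [0,0,-10.5,0,0,0,1]

```text
time_s: 4.52
eef_pos: [0.5485, 0.1154, 0.1702]
orientation: [-3.121, 0.356, -0.006]
force: [0.0, -0.7, -1.7]
opening: 0.0295
gripper_force: 40.0
```

>>> apply_moves:
  increments:
    - [0,0,0,0,0,0,1]
    - [0,0,0,0,0,0,1]
    - [0,0,0,0,0,0,1]

```text
time_s: 4.77
eef_pos: [0.5465, 0.1152, 0.1655]
orientation: [3.121, -0.356, -0.003]
force: [0.0, 0.3, -2.1]
opening: 0.0296
gripper_force: 40.0
```

Run:
```python
from h import *
go(.523,-.144,.1667)
s=env.read_state();R=Ro.from_rotvec(s["orientation"])
for n in("side","top"):
    p,d=env.capture(n);np.savez(n+"2.npz",p=p,d=d)
p=np.load("side2.npz")["p"]
u=proj("side",s["eef_pos"]);foot=proj("side",s["eef_pos"]+[0,0,-.0557]);top=proj("side",s["eef_pos"]+[0,0,.0443]);print(u,foot,top)
c0,r0=int(u[0])-40,int(u[1])-40
c=cv2.resize(p[r0:r0+85,c0:c0+80],None,fx=7,fy=7,interpolation=cv2.INTER_CUBIC)
for q in(foot,): cv2.circle(c,tuple(int(v) for v in((q-[c0,r0]+.5)*7)),4,(255,0,255),1)
cv2.line(c,tuple(int(v) for v in((top-[c0,r0]+.5)*7)),tuple(int(v) for v in((foot-[c0,r0]+.5)*7)),(255,0,255),1)
cv2.imwrite("pics/g4.png",c[:,:,::-1])
```

```text
t 4.7667 pos [0.5465 0.1152 0.1655] F [ 0.03  0.31 -2.12] open 0.0296 gf 39.99
shift cm [ 3.54 25.78 -0.11] turn [0.0004 0.0021 0.0029]
[241.45940786 185.69163535] [241.73898047 202.88363545] [241.23194946 171.38434733]
```

View pics/g4.png

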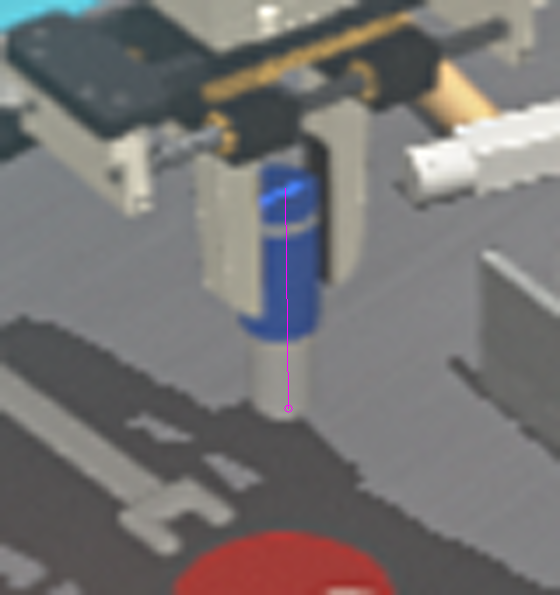

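Drift held upright; the shank foot is at crop (281,410), within 1 px of where I predicted it. Next I refine the bore position in the side view using the same bias.

Run:
```python
from h import *
np.set_printoptions(precision=4,suppress=True)
p=np.load("side2.npz")["p"]
for (c,uv) in ((84,(296,180.5)),(42,(307,175.5)),(0,(317,171)),(-42,(327,166.5)),(-84,(337,162))):
    print(c,plane("side",uv,.076))
a=cv2.resize(p[148:212,262:362],None,fx=8,fy=8,interpolation=cv2.INTER_CUBIC)
b=cv2.resize(np.load("top2.npz")["p"][170:222,280:372],None,fx=8,fy=8,interpolation=cv2.INTER_CUBIC)
g=p.max(2)
for r in range(167,186): print(r,g[r,286:322])
cv2.imwrite("pics/g5.png",a[:,:,::-1])
```

```text
84 [ 0.5301 -0.1035  0.076 ]
42 [ 0.5212 -0.1463  0.076 ]
0 [ 0.5128 -0.1863  0.076 ]
-42 [ 0.5042 -0.2274  0.076 ]
-84 [ 0.4953 -0.2698  0.076 ]
167 [131 132 132 132 133 132 131 130 132 132 134 132 133 132 130 128 126 133
 131 146 202 247 250 247 245 244 242 242 242 243 243 243 243 243 242 242]
168 [130 134 134 133 134 130 131 132 134 134 132 132 129 127 126 130 147 198
 215 246 249 246 244 243 242 241 242 243 243 245 247 247 245 245 243 242]
169 [132 133 132 130 132 133 134 135 132 133 129 127 126 130 149 204 249 251
 247 246 244 242 242 242 242 242 243 243 235 228 225 217 210 237 244 243]
170 [133 131 132 133 133 133 132 132 129 124 129 138 171 210 247 250 248 245
 243 243 242 243 242 243 242 242 243 228 209 203 199 187 165 168 231 244]
171 [134 135 133 132 132 130 129 125 130 148 199 234 250 249 247 244 243 242
 243 243 243 243 243 242 242 242 243 230 207 168 160 171 160 154 218 243]
172 [134 132 133 130 127 131 130 145 203 248 251 248 246 244 243 243 243 244
 245 246 247 246 245 244 243 242 243 244 228 163 137 139 156 212 243 244]
173 [131 130 127 131 149 197 218 247 250 247 245
[... 1214 characters left out ...]
84 161 239 237 240 241
 241 242 243 243 245 242 232 194 194 196 198 199 199 201 203 202 201 203]
182 [185 231 246 247 247 249 236 196 154 141 144 173 188 243 247 243 242 242
 243 244 245 236 230 214 200 193 197 201 200 202 202 201 202 203 201 200]
183 [146 158 211 244 246 245 247 251 255 255 255 253 249 246 244 243 243 245
 245 235 216 202 198 196 197 197 199 201 200 201 202 203 200 201 199 200]
184 [150 147 154 207 244 248 246 246 245 245 245 244 244 244 244 245 241 233
 215 201 196 195 196 196 197 197 199 200 200 201 200 198 198 199 197 198]
185 [153 151 146 151 186 231 246 245 243 242 243 244 245 245 236 231 214 202
 195 195 196 196 196 197 197 198 199 200 198 198 198 198 198 197 196 197]
```

View pics/g5.png

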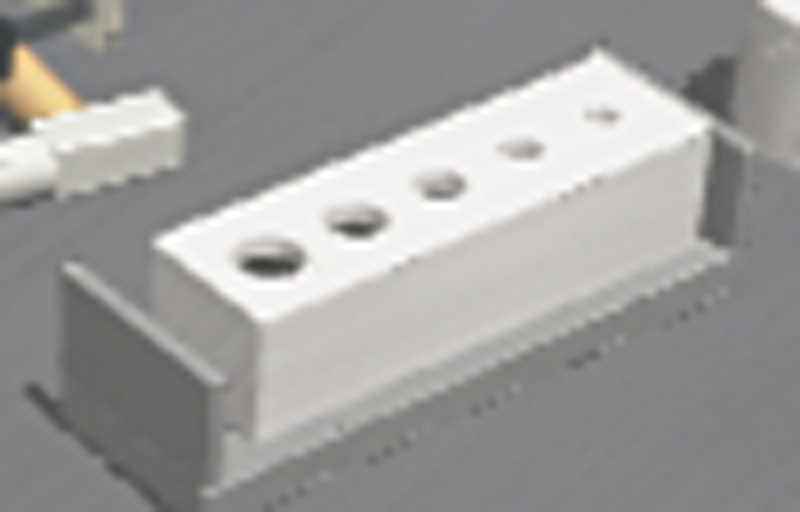

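The side view now shows all five bores unshaded. The 24 mm rim spans about columns 302 to 310 and rows 173 to 177 (crop 356,220). Combining both views, each corrected against the grasp, gives a target of about (0.5235, -0.145).

>>> apply_moves:
  increments:
    - [0.5,4,0,0,0,0.003,1]
    - [1.1,8,0,0,0,0.003,1]
    - [1.6,12,0,0,0,0.003,1]
    - [2.1,15.5,0,0,0,0.003,1]
    - [2.6,19,0,0,0,0.003,1]

```text
time_s: 5.28
eef_pos: [0.5289, -0.0772, 0.1653]
orientation: [-3.12, 0.36, 0.004]
force: [-0.1, -0.0, -1.3]
opening: 0.0296
gripper_force: 40.0
```

>>> apply_moves:
  increments:
    - [0.4,3,0,0,0,0,1]
    - [0.7,5,0,0,0,0,1]
    - [0.9,6.6,0,0,0,0,1]
    - [0.9,6.6,0,0,0,0,1]
    - [0.9,6.6,0,0,0,0,1]

```text
time_s: 5.7
eef_pos: [0.523, -0.1426, 0.1653]
orientation: [-3.119, 0.364, 0.004]
force: [0.5, -1.4, -1.0]
opening: 0.0293
gripper_force: 40.0
```

>>> apply_moves:
  increments:
    - [0,0,0,0,0,0,1]
    - [0,0,0,0,0,0,1]
    - [0,0,0,0,0,0,1]

```text
time_s: 5.95
eef_pos: [0.5238, -0.141, 0.1664]
orientation: [-3.121, 0.358, 0.001]
force: [-0.4, 0.2, -2.3]
opening: 0.0299
gripper_force: 40.0
```

Run:
```python
from h import *
np.set_printoptions(precision=4,suppress=True)
go(.5235,-.145,.136)
s=env.read_state();t=s["eef_pos"]
p,d=env.capture("side");np.savez("side3.npz",p=p,d=d)
a=np.load("side2.npz")["p"].max(2).astype(float)
w=np.clip((240-a[172:179,300:313])/40,0,1); v,u=np.mgrid[172:179,300:313]
c=np.array([(w*u).sum(),(w*v).sum()])/w.sum();print("bore24 px",c,plane("side",c,.076))
f=proj("side",t+[0,0,-.0557]);print("foot pred",f)
r0,c0=int(f[1])-45,int(f[0])-40
cv2.imwrite("pics/g6.png",cv2.resize(p[r0:r0+80,c0:c0+85],None,fx=7,fy=7,interpolation=cv2.INTER_CUBIC)[:,:,::-1]);print(c0,r0)
```

```text
t 5.95 pos [ 0.5238 -0.141   0.1664] F [-0.36  0.19 -2.27] open 0.0299 gf 39.99
shift cm [0.07 0.4  3.04] turn [-0.0004  0.0005  0.0012]
bore24 px [306.181  175.2214] [ 0.524  -0.1459  0.076 ]
foot pred [305.9881 166.175 ]
265 121
```

View pics/g6.png

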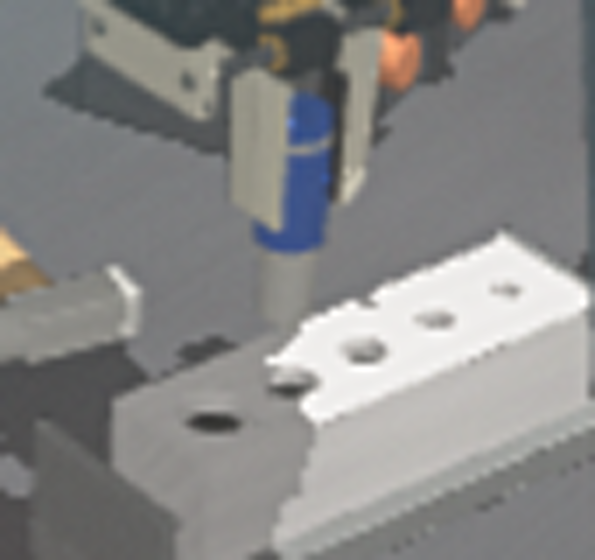

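The foot (crop 287,320) hangs above the 24 mm bore (crop 293,382). I shift about 4.5 mm along the row and go down to 4 mm above the face.

>>> apply_moves:
  increments:
    - [0.02,0.45,0,0,0,0,1]
    - [0.02,0.45,1,0,0,0,1]
    - [0.02,0.45,2,0,0,0,1]
    - [0.02,0.45,2.7,0,0,0,1]
    - [0.02,0.45,3,0,0,0,1]

```text
time_s: 6.42
eef_pos: [0.5218, -0.146, 0.1345]
orientation: [-3.12, 0.36, 0.005]
force: [0.3, -0.2, -1.8]
opening: 0.0293
gripper_force: 40.0
```

>>> apply_moves:
  increments:
    - [0,0,0,0,0,0,1]
    - [0,0,0,0,0,0,1]
    - [0,0,0,0,0,0,1]
    - [0,0,0,0,0,0,1]

```text
time_s: 6.75
eef_pos: [0.5233, -0.1467, 0.1371]
orientation: [3.121, -0.36, 0.001]
force: [-0.5, -0.0, -1.1]
opening: 0.0296
gripper_force: 40.0
```

Run:
```python
from h import *
go(.523,-.1455,.1317)
```

```text
t 6.75 pos [ 0.5233 -0.1467  0.1371] F [-0.49 -0.   -1.08] open 0.0296 gf 39.99
shift cm [-0.06 -0.11  0.54] turn [ 0.0002 -0.0008 -0.0001]
```

>>> apply_moves:
  increments:
    - [-0.03,-0.05,0.15,0,0,0,1]
    - [-0.03,-0.05,0.3,0,0,0,1]
    - [-0.03,-0.05,0.45,0,0,0,1]
    - [-0.03,-0.05,0.5,0,0,0,1]
    - [-0.03,-0.05,0.5,0,0,0,1]

```text
time_s: 7.17
eef_pos: [0.5226, -0.1459, 0.1315]
orientation: [-3.121, 0.361, 0.001]
force: [0.1, -0.1, -2.1]
opening: 0.0296
gripper_force: 40.0
```

>>> apply_moves:
  increments:
    - [0,0,0.05,0,0,0,1]
    - [0,0,0.1,0,0,0,1]
    - [0,0,0.1,0,0,0,1]

```text
time_s: 7.42
eef_pos: [0.5227, -0.146, 0.1306]
orientation: [-3.121, 0.361, 0.0]
force: [0.6, -0.9, -1.7]
opening: 0.0295
gripper_force: 40.0
```

>>> apply_moves:
  increments:
    - [0,0,0.05,0,0,0,1]
    - [0,0,0.1,0,0,0,1]
    - [0,0,0.1,0,0,0,1]

```text
time_s: 7.67
eef_pos: [0.5227, -0.146, 0.1296]
orientation: [-3.121, 0.36, 0.0]
force: [0.4, -0.1, -1.7]
opening: 0.0297
gripper_force: 40.0
```

>>> apply_moves:
  increments:
    - [0,0,0.05,0,0,0,1]
    - [0,0,0.1,0,0,0,1]
    - [0,0,0.1,0,0,0,1]

```text
time_s: 7.92
eef_pos: [0.5229, -0.1462, 0.1287]
orientation: [3.121, -0.36, 0.0]
force: [-0.3, 0.5, -0.8]
opening: 0.0296
gripper_force: 40.0
```

>>> apply_moves:
  increments:
    - [0,0,0.05,0,0,0,1]
    - [0,0,0.1,0,0,0,1]
    - [0,0,0.1,0,0,0,1]

```text
time_s: 8.17
eef_pos: [0.523, -0.1464, 0.1279]
orientation: [3.12, -0.36, 0.001]
force: [-1.0, -1.3, -0.3]
opening: 0.0295
gripper_force: 40.0
```

>>> apply_moves:
  increments:
    - [0,0,0.05,0,0,0,1]
    - [0,0,0.1,0,0,0,1]
    - [0,0,0.1,0,0,0,1]

```text
time_s: 8.42
eef_pos: [0.5232, -0.1465, 0.1275]
orientation: [3.12, -0.36, 0.002]
force: [-0.4, -1.6, 4.1]
opening: 0.0296
gripper_force: 40.0
```

Contact: Fz rises and the sideways force points toward −y (and the tool is creeping +x, −y). I back off slightly and shift that way.

>>> apply_moves:
  increments:
    - [0.02,0.05,-0.05,0,0,0,1]
    - [0.04,0.1,-0.05,0,0,0,1]
    - [0.04,0.1,-0.05,0,0,0,1]

```text
time_s: 8.67
eef_pos: [0.5231, -0.1469, 0.1273]
orientation: [-3.12, 0.361, -0.001]
force: [0.2, 0.5, 2.1]
opening: 0.0294
gripper_force: 40.0
```

>>> apply_moves:
  increments:
    - [0,0,0.05,0,0,0,1]
    - [0,0,0.1,0,0,0,1]
    - [0,0,0.1,0,0,0,1]

```text
time_s: 8.92
eef_pos: [0.5229, -0.1473, 0.1257]
orientation: [3.121, -0.36, -0.0]
force: [1.0, -2.2, -0.8]
opening: 0.0298
gripper_force: 40.0
```

Run:
```python
from h import *
go(.523,-.1475,.1277);print(env.read_state()["moment"].round(3))
```

```text
t 8.9167 pos [ 0.5229 -0.1473  0.1257] F [ 1.   -2.22 -0.84] open 0.0298 gf 39.99
shift cm [ 0.02  0.02 -0.2 ] turn [ 0.0004  0.0003 -0.0001]
[-0.477 -0.206 -0.   ]
```

It dropped freely; the bevel is past the edge, 6 mm in. I continue down, easing off the side force.

>>> apply_moves:
  increments:
    - [0.03,0.04,0.05,0,0,0,1]
    - [0.03,0.04,0.1,0,0,0,1]
    - [0.03,0.04,0.15,0,0,0,1]
    - [0.03,0.04,0.15,0,0,0,1]

```text
time_s: 9.25
eef_pos: [0.5229, -0.1474, 0.1243]
orientation: [-3.121, 0.361, 0.001]
force: [0.5, -0.2, -2.8]
opening: 0.0296
gripper_force: 40.0
```

>>> apply_moves:
  increments:
    - [0,0,0.05,0,0,0,1]
    - [0,0,0.1,0,0,0,1]
    - [0,0,0.15,0,0,0,1]
    - [0,0,0.15,0,0,0,1]

```text
time_s: 9.58
eef_pos: [0.523, -0.1474, 0.123]
orientation: [-3.121, 0.361, 0.0]
force: [-0.2, -0.8, -2.6]
opening: 0.0296
gripper_force: 40.0
```

Run:
```python
from h import *
go(.523,-.1475,.1217);print(env.read_state()["moment"].round(3))
```

```text
t 9.5833 pos [ 0.523  -0.1474  0.123 ] F [-0.16 -0.84 -2.55] open 0.0296 gf 39.99
shift cm [-0.    0.01  0.13] turn [-0.0001  0.0003 -0.0002]
[-0.105 -0.074 -0.007]
```

>>> apply_moves:
  increments:
    - [0,0,0.05,0,0,0,1]
    - [0,0,0.1,0,0,0,1]
    - [0,0,0.15,0,0,0,1]
    - [0,0,0.2,0,0,0,1]
    - [0,0,0.25,0,0,0,1]

```text
time_s: 10.0
eef_pos: [0.5232, -0.1475, 0.1213]
orientation: [3.121, -0.36, 0.001]
force: [-2.6, 0.5, 5.1]
opening: 0.0297
gripper_force: 40.0
```

>>> apply_moves:
  increments:
    - [0,0,0.05,0,0,0,1]
    - [0,0,0.1,0,0,0,1]
    - [0,0,0.15,0,0,0,1]
    - [0,0,0.2,0,0,0,1]
    - [0,0,0.25,0,0,0,1]

```text
time_s: 10.42
eef_pos: [0.5232, -0.1475, 0.119]
orientation: [3.121, -0.36, 0.001]
force: [-2.5, 1.1, 5.6]
opening: 0.0295
gripper_force: 40.0
```

>>> apply_moves:
  increments:
    - [-0.02,-0.01,0.07,0,0,0,1]
    - [-0.03,-0.01,0.14,0,0,0,1]
    - [-0.03,-0.01,0.21,0,0,0,1]
    - [-0.03,-0.01,0.28,0,0,0,1]
    - [-0.03,-0.01,0.35,0,0,0,1]

```text
time_s: 10.83
eef_pos: [0.5231, -0.1475, 0.1156]
orientation: [3.12, -0.36, 0.002]
force: [-2.0, 0.1, 5.9]
opening: 0.0298
gripper_force: 40.0
```

>>> apply_moves:
  increments:
    - [0,0,0.07,0,0,0,1]
    - [0,0,0.14,0,0,0,1]
    - [0,0,0.21,0,0,0,1]
    - [0,0,0.28,0,0,0,1]
    - [0,0,0.35,0,0,0,1]

```text
time_s: 11.25
eef_pos: [0.5232, -0.1475, 0.1121]
orientation: [3.12, -0.36, 0.002]
force: [-1.1, 0.9, 5.7]
opening: 0.0296
gripper_force: 40.0
```

Run:
```python
from h import *
go(.523,-.1475,.0917);print(env.read_state()["moment"].round(3))
```

```text
t 11.25 pos [ 0.5232 -0.1475  0.1121] F [-1.12  0.93  5.66] open 0.0296 gf 39.99
shift cm [-0.02  0.01  2.04] turn [ 0.0003 -0.0011 -0.0001]
[0.11  0.283 0.013]
```

>>> apply_moves:
  increments:
    - [-0.02,0,0.08,0,0,0,1]
    - [-0.02,0,0.16,0,0,0,1]
    - [-0.02,0,0.24,0,0,0,1]
    - [-0.02,0,0.32,0,0,0,1]
    - [-0.02,0,0.4,0,0,0,1]

```text
time_s: 11.67
eef_pos: [0.5231, -0.1475, 0.1082]
orientation: [3.12, -0.36, 0.002]
force: [-0.8, 0.3, 5.7]
opening: 0.0296
gripper_force: 40.0
```

>>> apply_moves:
  increments:
    - [0,0,0.08,0,0,0,1]
    - [0,0,0.16,0,0,0,1]
    - [0,0,0.24,0,0,0,1]
    - [0,0,0.32,0,0,0,1]
    - [0,0,0.4,0,0,0,1]

```text
time_s: 12.08
eef_pos: [0.5231, -0.1475, 0.1042]
orientation: [3.12, -0.36, 0.002]
force: [-2.3, -0.1, 6.9]
opening: 0.0296
gripper_force: 40.0
```

>>> apply_moves:
  increments:
    - [0,0,0.08,0,0,0,1]
    - [0,0,0.16,0,0,0,1]
    - [0,0,0.24,0,0,0,1]
    - [0,0,0.32,0,0,0,1]
    - [0,0,0.4,0,0,0,1]

```text
time_s: 12.5
eef_pos: [0.5231, -0.1475, 0.1002]
orientation: [3.12, -0.36, 0.002]
force: [-0.8, -1.2, 6.8]
opening: 0.0297
gripper_force: 40.0
```

Run:
```python
from h import *
go(.523,-.1475,.0917);print(env.read_state()["moment"].round(3))
```

```text
t 12.5 pos [ 0.5231 -0.1475  0.1002] F [-0.84 -1.2   6.76] open 0.0297 gf 39.99
shift cm [-0.01  0.    0.85] turn [ 0.0003 -0.0014 -0.0002]
[0.129 0.338 0.036]
```

>>> apply_moves:
  increments:
    - [0,0,0.08,0,0,0,1]
    - [0,0,0.16,0,0,0,1]
    - [0,0,0.24,0,0,0,1]
    - [0,0,0.32,0,0,0,1]
    - [0,0,0.4,0,0,0,1]

```text
time_s: 12.92
eef_pos: [0.5231, -0.1475, 0.0962]
orientation: [3.12, -0.36, 0.002]
force: [-1.5, -0.2, 5.4]
opening: 0.0293
gripper_force: 40.0
```

>>> apply_moves:
  increments:
    - [0,0,0.05,0,0,0,1]
    - [0,0,0.1,0,0,0,1]
    - [0,0,0.15,0,0,0,1]
    - [0,0,0.2,0,0,0,1]
    - [0,0,0.25,0,0,0,1]

```text
time_s: 13.33
eef_pos: [0.5231, -0.1475, 0.0937]
orientation: [3.12, -0.36, 0.002]
force: [-0.8, 0.2, 6.6]
opening: 0.0296
gripper_force: 40.0
```

>>> apply_moves:
  increments:
    - [0,0,0.05,0,0,0,1]
    - [0,0,0.1,0,0,0,1]
    - [0,0,0.1,0,0,0,1]

```text
time_s: 13.58
eef_pos: [0.5231, -0.1475, 0.0926]
orientation: [3.12, -0.36, 0.002]
force: [-1.5, 0.1, 5.0]
opening: 0.0293
gripper_force: 40.0
```

>>> apply_moves:
  increments:
    - [0,0,0.03,0,0,0,1]
    - [0,0,0.05,0,0,0,1]
    - [0,0,0.05,0,0,0,1]

```text
time_s: 13.83
eef_pos: [0.5231, -0.1475, 0.0922]
orientation: [3.12, -0.36, 0.002]
force: [-1.9, -1.4, 5.5]
opening: 0.0296
gripper_force: 40.0
```

>>> apply_moves:
  increments:
    - [0,0,0.03,0,0,0,1]
    - [0,0,0.05,0,0,0,1]
    - [0,0,0.05,0,0,0,1]

```text
time_s: 14.08
eef_pos: [0.5231, -0.1475, 0.0917]
orientation: [3.12, -0.36, 0.002]
force: [-2.0, -0.8, 6.6]
opening: 0.0294
gripper_force: 40.0
```

>>> apply_moves:
  increments:
    - [0,0,0.03,0,0,0,1]
    - [0,0,0.05,0,0,0,1]
    - [0,0,0.05,0,0,0,1]

```text
time_s: 14.33
eef_pos: [0.5231, -0.1475, 0.0917]
orientation: [3.12, -0.36, 0.002]
force: [-3.3, -0.1, 9.4]
opening: 0.0295
gripper_force: 40.0
```

>>> apply_moves:
  increments:
    - [0,0,0.02,0,0,0,1]
    - [0,0,0.04,0,0,0,1]
    - [0,0,0.04,0,0,0,1]

```text
time_s: 14.58
eef_pos: [0.5232, -0.1475, 0.0917]
orientation: [3.12, -0.36, 0.003]
force: [-3.9, 0.4, 12.2]
opening: 0.0296
gripper_force: 40.0
```

Home: z has stopped at 0.0917 and Fz has climbed to 12 N. I relax the press and let go.

>>> apply_moves:
  increments:
    - [0,0,-0.05,0,0,0,1]
    - [0,0,-0.08,0,0,0,1]
    - [0,0,-0.08,0,0,0,0.5]
    - [0,0,-0.08,0,0,0,0.2]
    - [0,0,-0.08,0,0,0,0]
  grip_force: 10

```text
time_s: 15.0
eef_pos: [0.5226, -0.1472, 0.0904]
orientation: [-3.121, 0.361, 0.0]
force: [-0.1, 0.4, 0.0]
opening: 0.0387
gripper_force: 0.0
```

>>> apply_moves:
  increments:
    - [0,0,0,0,0,0,-0.3]
    - [0,0,0,0,0,0,-0.6]
    - [0,0,0,0,0,0,-0.8]
    - [0,0,0,0,0,0,-0.8]

```text
time_s: 15.33
eef_pos: [0.5225, -0.1472, 0.0903]
orientation: [-3.121, 0.36, 0.001]
force: [-0.8, -0.3, 0.3]
opening: 0.0652
gripper_force: 0.0
```

>>> apply_moves:
  increments:
    - [0,0,-2,0,0,0,-0.8]
    - [0,0,-5,0,0,0,-0.8]
    - [0,0,-8,0,0,0,-0.8]
    - [0,0,-11,0,0,0,-0.8]
    - [0,0,-13,0,0,0,-0.8]

```text
time_s: 15.75
eef_pos: [0.5234, -0.1477, 0.2235]
orientation: [3.12, -0.36, 0.005]
force: [0.0, 0.3, 0.5]
opening: 0.0838
gripper_force: 0.0
```

>>> apply_moves:
  increments:
    - [0,0,0,0,0,0,-0.8]
    - [0,0,0,0,0,0,-0.8]
    - [0,0,0,0,0,0,-0.8]

```text
time_s: 16.0
eef_pos: [0.5221, -0.147, 0.2195]
orientation: [-3.12, 0.36, 0.002]
force: [-0.2, -0.0, -0.2]
opening: 0.0836
gripper_force: 0.0
```

Run:
```python
from h import *
np.set_printoptions(precision=4,suppress=True)
go(.523,-.1475,.2)
p,d=env.capture("side")
h=cv2.cvtColor(p,cv2.COLOR_RGB2HSV)
bl=((h[...,0]>105)&(h[...,0]<130)&(h[...,1]>130)&(h[...,2]>80))
for c,s in blobs(bl,25):
    if c[0]<330: print(c,s,plane("side",c,.136))
print("pred top/base",proj("side",(.523,-.1475,.136)),proj("side",(.523,-.1475,.076)))
cv2.imwrite("pics/g7.png",cv2.resize(p[130:215,255:365],None,fx=6,fy=6,interpolation=cv2.INTER_CUBIC)[:,:,::-1])
```

```text
t 16.0 pos [ 0.5221 -0.147   0.2195] F [-0.24 -0.04 -0.21] open 0.0836 gf 0.0
shift cm [0.11 0.03 1.95] turn [-0.0004  0.0016 -0.0002]
[307.2195 158.8537] [303 156   9   7  41] [ 0.5224 -0.1425  0.136 ]
[306.3187 170.0989] [303 164   9  13  91] [ 0.489  -0.0925  0.136 ]
[183.8974 230.7949] [179 227  11   9  78] [0.5528 0.3132 0.136 ]
[185.7216 244.1546] [181 238  10  13  97] [0.5143 0.3428 0.136 ]
[209.5301 250.0241] [204 246  12   9  83] [0.4588 0.3206 0.136 ]
[212.08   264.3867] [208 258   8  13  75] [0.4214 0.3499 0.136 ]
pred top/base [308.0476 158.1028] [306.758  175.1194]
```

View pics/g7.png

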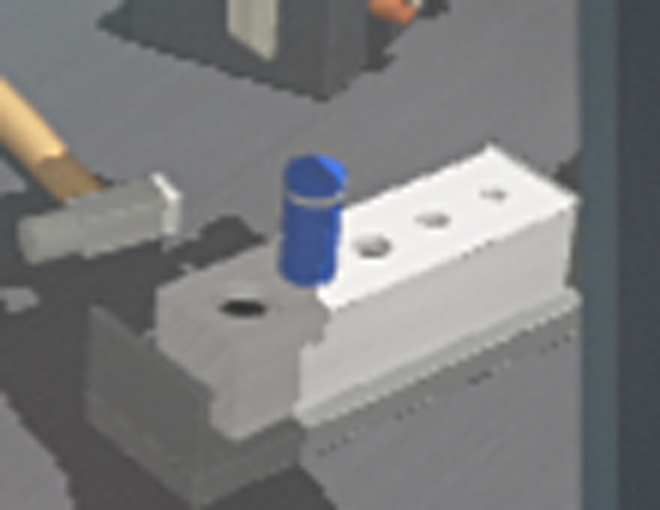

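The drift stands upright with its shoulder flush on the plate (crop 312,275) in the second-largest (24 mm) bore. It is released, and the gripper is clear above it. I hand the job in.

```bash
python3 -c "
from plant import env
print(env.job_done())"
```

```text
the job is handed in; nothing more can be done
None
```

The mat's 24 mm drift is fully home, upright and released in the 24 mm bore, with no force reading above about 14 N on the rack; the job is handed in, but no verdict came back.

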